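# Warming plate: mug onto the ring, lever past low to high

### The arm

A 7-joint arm with a two-finger parallel gripper is mounted at the origin on a cart in front of the work surface, level with it; the furniture and walls round the work are solid. World frame = base frame: x ahead of the robot, y to its left, z up, the work surface at z = 0. Lengths are in mm, angles in rad, forces in N, time in s.
With the tool pointing down it reaches from about 350 to 900 mm from the base axis. Payload 19.9 kg.
Tool frame: the origin (TCP) lies midway between the tips of the shut fingers; the grasp point (between the pads) lies bot.hold_point_z behind it (bot.hold_point_z is the distance from the TCP to the grasp point, in mm); z points along the fingers, y is the line along which they close (so a half turn about z gives the same grasp; the last joint's range is limited). The gripper opens to 94 mm and grips with 3 to 60 N. Pads are 16 mm wide; open, the fingers measure 119 mm over their backs; the gripper's body (75 mm by 177 mm) begins 78 mm behind the grasp point.
Start: joints at [1.159, 0.417, -0.01, 1.614, 0.005, 1.111, -0.053], TCP at [226.468, -582.504, 205.425] pointing down, gripper open.
Joint ranges: [-2.81, 2.81], [-0.39, 2.02], [-1.27, 1.25], [0.06, 2.57], [-1.19, 4.33], [0.19, 2], [-2.82, 2.82]. Speed limits (rad/s): [1.89, 1.89, 2.39, 2.39, 3.01, 3.01, 3.01].

### API

Orientations are given as a unit quaternion [x, y, z, w].
In Python, from bench import status, optics, bot gives the robot as it stands.
- The arm moves only by the tool step_arm, never from a script. Its argument "rows" is a list of rows, each a list of 3 entries, a list of its own where there are three numbers: the shift along the tool's x, y, z in cm, then the turn, a rotation vector about the tool's x, y, z in degrees, then the finger opening in cm, from 0 to 9.4. A call has exactly 5 rows; each row shifts and turns the commanded pose from where the row before left it, along the tool's axes as they then stand; what a row does not reach is not made up. A row lasts 1/12 s, in which the tool goes at most 41.7 mm and 7.16 degrees, less where a joint would pass 70% of its speed; a pose out of reach is approached as far as the arm can. A call is refused whole if a number of a shift passes 4.17 or a number of a turn 7.16, either way. A call with a gripper value outside its range is refused whole. The fingers move at their own pace and stop on an object; the grip force is fixed at half the most. Time passes only in rows, so rows that do not move let the fingers close, or fill a call up. It gives the time, the measured TCP pose, the force, the opening and the grip force at its end, in the units of the state.
- status.read_state(): the state, without advancing time (a new reading comes with each control period).
- optics.camera(name): name is "scene" or "top" or "wrist"; returns a dict with "img" (420x560x3 uint8, red, green, blue), "fx", "fy", "cx", "cy" (pixels), "distortion" ([k1, k2, p1, p2, k3] as OpenCV has them; the pictures are not rectified), "rvec" (rotation vector, rad) and "tvec" (3), from world to camera coordinates, as OpenCV has them; the wrist camera has in their place "T_tool_cam" (4x4, takes a point from camera to tool coordinates, whose origin is the TCP and whose axes are the flange's). Camera axes: x right, y down, z forward; pixel columns grow to the right and rows downward; lengths in mm; the calibration is good to about 2 mm. A picture is of the moment at which its call begins: read the wrist's pose just before it. There is no depth.
- bot.sign_off(): hands the job in; it is judged then, once.
The state is a dict: "t": time; "qpos": joint angles; "qd": joint speeds; "joint_torque": joint torques, N m; "position": TCP position; "ee_rot": TCP orientation; "force": force on the tool from outside, world axes, zero at the start; "ft_torque": the same for the moment, N m; "finger_gap": opening from 0.0 (shut) to 1.0 (fully open); "grasp_force": force on a finger pad.
Only numpy, scipy, OpenCV 4.12 (cv2) and the standard library are available. Lean on these libraries where they do the work, as an engineer would, in place of code of your own. Each camera call takes 0.05 s, during which the arm holds its last target. There are 200 camera calls.

### The job

Put the warming plate to use with fingertip pushes only: first push the dotted mug across the plate, without lifting or tipping it, until it stands inside the round ring. Then push the plate's lever away from you, past its first click stop (one bar), to the second stop (two bars), and leave it resting there. Leave the egg cup, the tin and the spice jar where they are, and lift nothing.

Things in the scene. Friction and masses are not known exactly. Their poses are not given: they have to be found in the camera images.
- plate: Low electric warming plate fixed on the worktop, 220 mm deep (x) by 340 wide (y), flat top 30 mm above the worktop. Origin: centre of its underside; x to its back, y left. Left: black warming surface. Aluminium strip at its right end (y -163 to -89 mm): lever slot, beside it a dot = off, one bar = first stop, two bars = second stop. A wall cabinet hangs 0.57 m above the worktop, right and rear of it.
- ring (a point): Centre of the printed white ring on the warming surface, at the height of the surface (30 mm above the worktop), 40 mm behind and 45 mm left of the plate's centre. Inner radius 53 mm, outer 56 mm; the print is flat, nothing to climb over. Axes as the plate's.
- mug: White mug with dark dots, 91 mm high, round cup 82 mm across (foot 78), 0.22 to 0.36 kg, loose on the warming surface in front of the ring. Origin at its underside; the cup's axis lies 17 mm along its +y, the handle points along -y, reaching 74 mm from the cup's axis, 16 to 81 mm above the foot. At the start the handle points to the plate's left or left and back.
- mug_centre (a point): Point on the cup's axis at the mug's underside (30 mm above the worktop when it stands on the plate).
- lever (a joint): Slide position of the lever, m: 0 = off (nearest the robot), 0.030 = first click stop (one bar), 0.060 = second stop (two bars), slot ends at 0.062. Grows towards the plate's back (+x of the plate). A spring detent pulls it into the nearest stop and holds it there: it takes 6 to 8 N to push it out of a stop; past midway (0.015, 0.045) it snaps on by itself.
- lever_knob (a point): Centre of the lever's upright black paddle knob, 12 mm thick along the plate's x, 30 mm wide along its y, 32 mm high: it spans 13 to 45 mm above the plate's top, on a thin stem; this point is 29 mm above the plate's top (59 mm above the worktop). Moves with the lever.
- egg_cup: White egg cup with a blue rim line, 52 mm across and 58 mm high, loose on the plate between mug and control strip, at the back. Leave it. Origin at the centre of its underside, 30 mm above the worktop.
- tin: Tin with ring pull, 75 mm across, 66 mm high, loose on the worktop left of the plate. Leave it. Origin at the centre of its underside.
- spice_jar: Spice jar with red cap, 41 mm across, 105 mm high, loose on the worktop left of the plate. Leave it. Origin at the centre of its underside.
Things that resemble listed ones, but are neither listed nor needed, are in the scene too. Leave any red or yellow look-alike of the mug alone.

How it is judged:
By the outcome, as a careful person would: the job done as asked, in the order asked, and still so for the second after the job is handed in, with the robot touching nothing.
It also fails if it takes over 48 s, if anything falls off the work surface, if the arm or the gripper's body presses on something with over 40 N, if the wrist force passes 120 N, or if a joint passes its speed limit or range.

## Working session

There is one attempt and no reset: what is moved stays moved. The work goes in short steps, Python scripts to look and compute and a tool call to move; the robot and the scene stay as the last step left them, time stands still between calls to the robot, and variables do not carry over. Pictures are saved under pics/ and viewed, at most 10 in all, crops included, and the job is handed in when it is done.

Besides the shell and the picture viewer there is one more tool, called after "Request:" as name(argument=value, ...) on one line, values as JSON. step_arm: Moves the arm, as the interface text tells. Its arguments: {"type":"object","properties":{"rows":{"type":"array","items":{"type":"array"}}},"required":["rows"]}

```bash
mkdir -p pics; cat > h.py <<'E'
import numpy as np, cv2
from bench import status, optics, bot
def cam(n,save=None):
    c=optics.camera(n)
    if save: cv2.imwrite('pics/'+save,cv2.cvtColor(c['img'],cv2.COLOR_RGB2BGR))
    return c
def KD(c): return np.array([[c['fx'],0,c['cx']],[0,c['fy'],c['cy']],[0,0,1.]]),np.array(c['distortion'],float)
def ray(c,px,z):
    K,D=KD(c); R=cv2.Rodrigues(np.array(c['rvec'],float))[0]; t=np.array(c['tvec'],float).ravel()
    u=cv2.undistortPoints(np.array(px,float).reshape(-1,1,2),K,D).reshape(-1,2)
    d=np.c_[u,np.ones(len(u))]@R; o=-R.T@t
    return o+d*((z-o[2])/d[:,2])[:,None]
def proj(c,P):
    K,D=KD(c); return cv2.projectPoints(np.array(P,float).reshape(-1,1,3),np.array(c['rvec'],float),np.array(c['tvec'],float),K,D)[0].reshape(-1,2)
E
python3 - <<'E'
from h import *
s=status.read_state(); print({k:np.round(v,3) for k,v in s.items()})
print(bot.hold_point_z)
a=cam('scene','s0.png'); b=cam('top','t0.png')
for c in(a,b):
    R=cv2.Rodrigues(np.array(c['rvec']))[0]; print(-R.T@np.array(c['tvec']).ravel(), R[2])
E
```

```text
{'t': np.float64(0.0), 'qpos': array([ 1.159,  0.418, -0.01 ,  1.614,  0.005,  1.111, -0.053]), 'qd': array([ 0.001,  0.003, -0.   ,  0.001,  0.001, -0.   ,  0.   ]), 'joint_torque': array([ 3.0000e-03, -8.5125e+01,  6.4000e-01, -4.2598e+01, -4.9000e-02,
        1.9000e-02,  0.0000e+00]), 'position': array([ 226.343, -582.185,  204.837]), 'ee_rot': array([ 0.983,  0.184, -0.   , -0.001]), 'force': array([ 0.395,  0.31 , -0.401]), 'ft_torque': array([ 0.067, -0.036, -0.025]), 'grasp_force': np.float64(0.0), 'finger_gap': np.float64(1.001)}
18.8
[ 144.04917674 1030.97337119 1015.27955865] [ 0.2907835  -0.66271696 -0.69010955]
[ 289.74137019  111.00836466 1279.77956416] [ 0.2071429   0.01092983 -0.97824964]
```

View pics/t0.png

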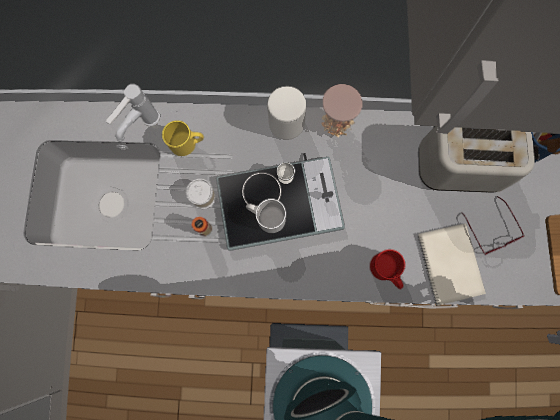

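View pics/s0.png

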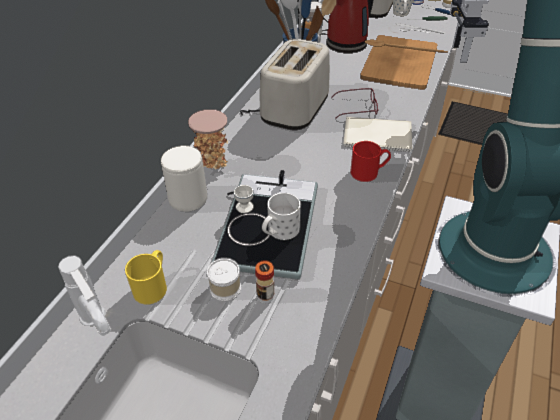

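The top view shows the plate at about px (218–345, 157–250). There are three mugs: white dotted at (270,213) on the plate, yellow at (178,138), and red at (388,266). The white dotted one on the plate, with its handle to the left and back, is the one described. The ring is at about (262,190), the egg cup at (286,173) and the lever at (325,192). The scene view agrees, with the dotted mug at (284,215).

```bash
python3 - <<'E'
from h import *
im=cv2.imread('pics/t0.png')[145:260,200:360]
cv2.imwrite('pics/t0c.png',cv2.resize(im,None,fx=5,fy=5,interpolation=cv2.INTER_CUBIC))
E
```

```text
(no output)
```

View pics/t0c.png

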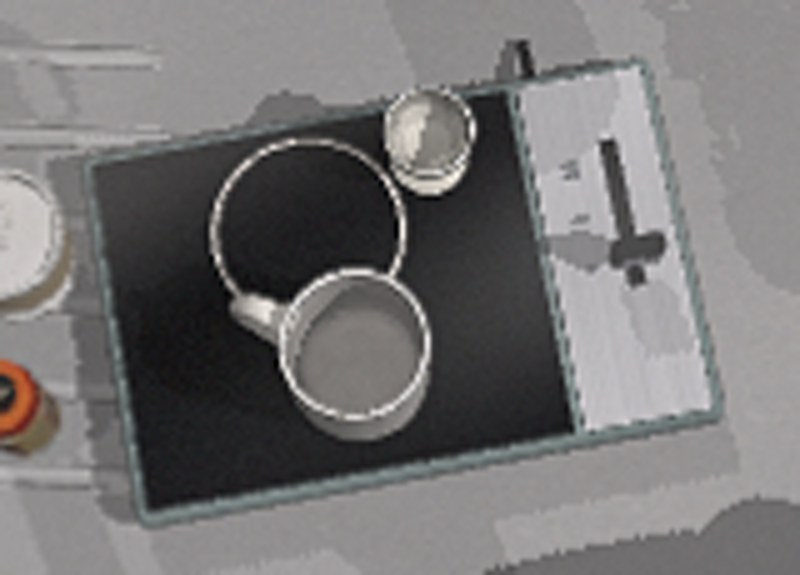

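The enlarged crop (5x, offset 200,145) confirms the white dotted mug with rim centre at (356,344) and handle tip at (238,305). The ring centre is at (308,230), the egg cup rim at (430,132), the knob top at (637,247), and the plate corners at (90,160), (645,62), (718,415) and (145,520).

```bash
python3 - <<'E'
from h import *
c=cam('top'); a=cam('scene')
f=lambda p,z: ray(c,np.array(p,float)/5+[200-.4,145-.4],z)
C=f([(90,160),(645,62),(718,415),(145,520)],30); print('corners',C.round(0)); 
print('sides',[np.linalg.norm(C[i]-C[(i+1)%4]).round(0) for i in range(4)])
ux=(C[0]+C[1]-C[2]-C[3]);uy=(C[0]+C[3]-C[1]-C[2]); print('yaw',np.degrees(np.arctan2(ux[1],ux[0])),np.degrees(np.arctan2(-uy[0],uy[1])), C.mean(0))
yaw=np.arctan2(-uy[0],uy[1]);R=np.array([[np.cos(yaw),-np.sin(yaw)],[np.sin(yaw),np.cos(yaw)]])
ring=f([(308,230)],30)[0];o=C.mean(0)[:2]; print('ring',ring,'expected',o+R@[40,45])
o=(ring[:2]-R@[40,45]+o)/2
rim=f([(356,344),(280,344),(431,344),(356,270),(356,418)],121);print('mug',rim[0],np.linalg.norm(rim[1]-rim[2]),np.linalg.norm(rim[3]-rim[4]))
h=f([(238,305)],95)[0];v=h-rim[0];print('handle',h,np.linalg.norm(v[:2]))
print('egg',f([(430,132)],88)[0]); k=f([(637,247)],75)[0];print('knob',k)
for n,p in(('ring',ring),('mug',rim[0]),('handle',h),('egg',f([(430,132)],88)[0]),('knob',k)):print(n,'plate frame',(R.T@(p[:2]-o)).round(0))
print('to scene px', proj(a,[ring,rim[0],k,f([(430,132)],88)[0]]).round(0))
E
```

```text
corners [[623. 323.  30.]
 [695.   1.  30.]
 [488. -44.  30.]
 [415. 277.  30.]]
sides [np.float64(329.0), np.float64(212.0), np.float64(329.0), np.float64(213.0)]
yaw 12.347166714347571 12.637982745794833 [555.44750865 139.26220186  30.        ]
ring [586.37432062 193.651415    30.        ] expected [584.63282922 191.92354502]
mug [503.88985741 159.16574804 121.        ] 79.83551227227348 79.56162662147065
handle [527.69880107 225.25648693  95.        ] 70.24849866757921
egg [631.04906034 124.98052251  88.        ]
knob [573.06771802   7.79858239  75.        ]
ring plate frame [41. 46.]
mug plate frame [-47.  30.]
handle plate frame [-9. 89.]
egg plate frame [ 70. -31.]
knob plate frame [ -13. -133.]
to scene px [[249. 229.]
 [284. 203.]
 [282. 173.]
 [244. 191.]]
```

Measurements are consistent: the ring lies within 2.5 mm of the place expected from the plate corners, rim diameter is about 80 mm, and handle reach about 70 mm. The mug centre is at (504,159), the ring at (586,193) and the knob at (573,8). The push is 89 mm along 22.7°. I'll cradle the cup with both fingertips about 55 mm apart.

Request:
step_arm(rows=[[[2.31, -2.94, 0], [0, 0, 0], 5.5], [[2.31, -2.94, 0], [0, 0, 0], 5.5], [[2.31, -2.94, 0], [0, 0, 0], 5.5], [[2.31, -2.94, 0], [0, 0, 0], 5.5], [[2.31, -2.94, 0], [0, 0, 0], 5.5]])

```text
t: 0.62
position: [280.9, -401.9, 205.3]
ee_rot: [0.983, 0.184, -0.0, -0.0]
force: [0.1, -0.3, 0.8]
finger_gap: 0.684
grasp_force: 0.0
```

Request:
step_arm(rows=[[[2.31, -2.94, 0], [0, 0, 0], 5.5], [[2.31, -2.94, 0], [0, 0, 0], 5.5], [[2.31, -2.94, 0], [0, 0, 0], 5.5], [[2.31, -2.94, 0], [0, 0, 0], 5.5], [[2.31, -2.94, 0], [0, 0, 0], 5.5]])

```text
t: 1.03
position: [335.3, -223.1, 205.5]
ee_rot: [0.983, 0.184, -0.0, 0.0]
force: [1.3, -1.0, 0.3]
finger_gap: 0.585
grasp_force: 0.0
```

Request:
step_arm(rows=[[[2.31, -2.94, 0], [0, 0, 0], 5.5], [[2.31, -2.94, 0], [0, 0, 0], 5.5], [[2.31, -2.94, 0], [0, 0, 0], 5.5], [[2.31, -2.94, 0], [0, 0, 0], 5.5], [[2.31, -2.94, 0], [0, 0, 0], 5.5]])

```text
t: 1.45
position: [389.7, -44.1, 205.7]
ee_rot: [0.983, 0.184, 0.0, 0.0]
force: [1.1, -0.4, 0.7]
finger_gap: 0.581
grasp_force: 0.0
```

Request:
step_arm(rows=[[[2.31, -2.94, 0], [0, 0, 0], 5.5], [[2.31, -2.94, 0], [0, 0, 0], 5.5], [[2.31, -2.94, 0], [0, 0, -0.5], 5.5], [[2.31, -2.94, 0], [0, 0, -0.5], 5.5], [[2.31, -2.94, 0], [0, 0, -0.5], 5.5]])

```text
t: 1.87
position: [443.3, 135.0, 205.6]
ee_rot: [0.98, 0.197, 0.0, 0.0]
force: [0.9, -0.6, 1.5]
finger_gap: 0.587
grasp_force: 0.0
```

```bash
python3 - <<'E'
from h import *
s=status.read_state(); print({k:np.round(s[k],3) for k in('t','qpos','position','ee_rot')})
c=cam('wrist','w1.png'); print(np.round(c['T_tool_cam'],2))
E
```

```text
{'t': np.float64(1.867), 'qpos': array([ 0.262,  0.173, -0.684,  1.982,  0.128,  1.028, -1.655]), 'position': array([443.266, 134.992, 205.631]), 'ee_rot': array([0.98 , 0.197, 0.   , 0.   ])}
[[  -0.     -0.96   -0.28   81.47]
 [   1.     -0.      0.      1.49]
 [  -0.     -0.28    0.96 -179.35]
 [   0.      0.      0.      1.  ]]
```

View pics/w1.png

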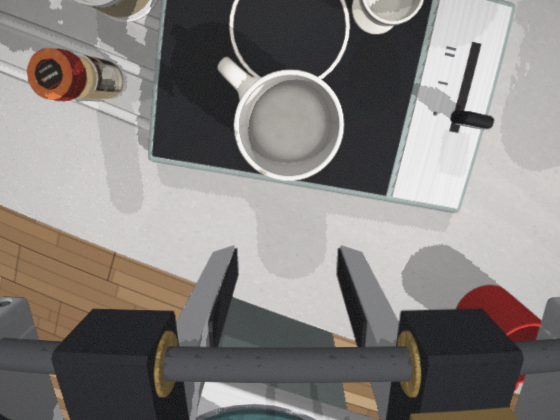

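The wrist view shows the mug rim centre at (289,125), handle tip (228,68), ring spanning columns 230–348 at row about 28, and knob top (480,120). The fingertips are at (235,250) and (340,250), with the mug straight ahead of them.

```bash
cat >> h.py <<'E'
from scipy.spatial.transform import Rotation as Ro
def wcam(save=None):
    s=status.read_state(); c=cam('wrist',save)
    T=np.eye(4); T[:3,:3]=Ro.from_quat(s['ee_rot']).as_matrix(); T[:3,3]=s['position']
    W=np.linalg.inv(T@np.array(c['T_tool_cam'])); c['rvec']=cv2.Rodrigues(W[:3,:3])[0]; c['tvec']=W[:3,3]; return c,s
E
python3 - <<'E'
from h import *
c,s=wcam()
g=cv2.cvtColor(c['img'],cv2.COLOR_RGB2GRAY)
for n,p,z in(('mug rim',[(289,125),(235,125),(343,125),(289,70),(289,181)],121),('ring',[(231,28),(348,28)],30),('knob top',[(480,120)],75),('egg rim',[(390,-2)],88),('2bars,1bar,dot',[(451,50),(443,83),(435,113)],30),('slot ends',[(476,44),(455,130)],30)):
    print(n,ray(c,p,z).round(1).tolist())
E
```

```text
mug rim [[508.8, 165.8, 121.0], [493.3, 202.5, 121.0], [524.5, 129.3, 121.0], [544.3, 181.0, 121.0], [470.2, 149.3, 121.0]]
ring [[566.9, 249.5, 30.0], [609.9, 148.5, 30.0]]
knob top [[579.2, 12.0, 75.0]]
egg rim [[629.2, 131.6, 88.0]]
2bars,1bar,dot [[633.9, 48.9, 30.0], [603.1, 41.6, 30.0], [574.3, 35.3, 30.0]]
slot ends [[649.9, 28.6, 30.0], [568.1, 8.1, 30.0]]
```

Request:
step_arm(rows=[[[0, 0, 3.8], [0, 0, 0], 5.5], [[0, 0, 3.8], [0, 0, 0], 5.5], [[0, 0, 3.8], [0, 0, 0], 5.5], [[0, 0, 3.8], [0, 0, 0], 5.5], [[0, 0, 0], [0, 0, 0], 5.5]])

```text
t: 2.38
position: [439.4, 131.8, 48.1]
ee_rot: [0.98, 0.197, -0.004, -0.0]
force: [-2.0, -0.8, -1.0]
finger_gap: 0.587
grasp_force: 0.0
```

Request:
step_arm(rows=[[[0.6, 0, 0], [0, 0, 0], 5.5], [[0.5, 0, 0], [0, 0, 0], 5.5], [[0.4, 0, 0], [0, 0, 0], 5.5], [[0.4, 0, 0], [0, 0, 0], 5.5], [[0.4, 0, 0], [0, 0, 0], 5.5]])

```text
t: 2.8
position: [465.6, 142.3, 54.9]
ee_rot: [0.98, 0.197, 0.001, 0.0]
force: [0.6, 0.4, -0.2]
finger_gap: 0.583
grasp_force: 0.0
```

Request:
step_arm(rows=[[[0.4, 0, 0], [0, 0, 0], 5.5], [[0.4, 0, 0], [0, 0, 0], 5.5], [[0.4, 0, 0], [0, 0, 0], 5.5], [[0.4, 0, 0], [0, 0, 0], 5.5], [[0.4, 0, 0], [0, 0, 0], 5.5]])

```text
t: 3.22
position: [482.9, 149.9, 53.4]
ee_rot: [0.98, 0.197, -0.0, 0.0]
force: [-2.7, -1.7, 1.8]
finger_gap: 0.584
grasp_force: 1.6
```

Request:
step_arm(rows=[[[0.4, 0, 0], [0, 0, 0], 5.5], [[0.4, 0, 0], [0, 0, 0], 5.5], [[0.4, 0, 0], [0, 0, 0], 5.5], [[0.4, 0, 0], [0, 0, 0], 5.5], [[0.4, 0, 0], [0, 0, 0], 5.5]])

```text
t: 3.63
position: [501.5, 157.7, 53.4]
ee_rot: [0.98, 0.197, -0.0, -0.0]
force: [-2.2, -1.5, 2.4]
finger_gap: 0.584
grasp_force: 1.5
```

```bash
python3 - <<'E'
from h import *
c,s=wcam('w2.png'); t=cam('top')
print(s['position'],s['force'])
im=t['img'][145:260,200:360,::-1]
a=cv2.resize(im,None,fx=3,fy=3,interpolation=cv2.INTER_CUBIC)
b=cv2.resize(c['img'][:,:,::-1],(460,345))
cv2.imwrite('pics/m2.png',np.vstack([np.hstack([a,np.zeros((345,0,3),np.uint8)])[:, :340], ]) if 0 else np.hstack([a[:,:340],b]))
E
```

```text
[501.50087617 157.72940009  53.42112122] [-2.16042745 -1.45890697  2.41699128]
```

View pics/m2.png

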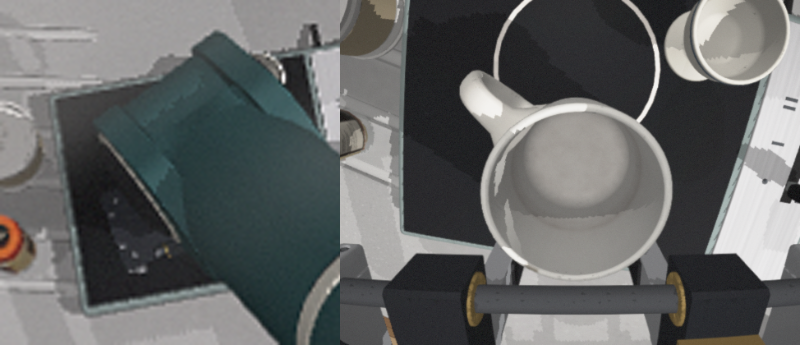

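Combined picture: on the left the arm hides the mug in the top view. On the right, in the wrist view, the mug rim is centred at about (577,190) and sits between both fingers, with the ring centred at about (577,65) straight ahead. The egg cup is clear at (740,35).

```bash
cat >> h.py <<'E'
def gap(c,s):
    # mug rim (ellipse fit on rays) and ring, in tool xy
    R=Ro.from_quat(s['ee_rot']).as_matrix()
    return lambda p,z: ((ray(c,p,z)-s['position'])@R)[:,:2]
E
python3 - <<'E'
from h import *
c,s=wcam(); f=gap(c,s)
k=560/460
P=lambda L:[((x-340)*k,y*k) for x,y in L]
def circ(q):
    A=np.c_[2*q,np.ones(len(q))]; x=np.linalg.lstsq(A,(q**2).sum(1),rcond=None)[0]; return x[:2].round(1),np.sqrt(x[2]+x[:2]@x[:2]).round(1)
print('mug',circ(f(P([(482,190),(672,190),(577,103),(577,279)]),121)))
print('ring',circ(f(P([(494,65),(660,65),(640,123),(515,12),(630,5)]),30)))
print('egg',f(P([(742,35)]),88))
E
```

```text
mug (array([36.9,  2. ]), np.float64(39.4))
ring (array([91.1,  2.1]), np.float64(55.8))
egg [[108.04676968  81.79430348]]
```

Request:
step_arm(rows=[[[0.4, 0, 0], [0, 0, 0], 5.5], [[0.4, 0, 0], [0, 0, 0], 5.5], [[0.4, 0, 0], [0, 0, 0], 5.5], [[0.4, 0, 0], [0, 0, 0], 5.5], [[0.4, 0, 0], [0, 0, 0], 5.5]])

```text
t: 4.2
position: [520.0, 165.5, 53.4]
ee_rot: [0.98, 0.197, -0.0, -0.0]
force: [-1.0, -0.6, 0.8]
finger_gap: 0.583
grasp_force: 0.9
```

Request:
step_arm(rows=[[[0.4, 0, 0], [0, 0, 0], 5.5], [[0.4, 0, 0], [0, 0, 0], 5.5], [[0.4, 0, 0], [0, 0, 0], 5.5], [[0.4, 0, 0], [0, 0, 0], 5.5], [[0.4, 0, 0], [0, 0, 0], 5.5]])

```text
t: 4.62
position: [538.4, 173.2, 53.4]
ee_rot: [0.98, 0.197, -0.0, -0.0]
force: [-1.5, -0.9, 0.9]
finger_gap: 0.587
grasp_force: 0.9
```

Request:
step_arm(rows=[[[0.4, 0, 0], [0, 0, 0], 5.5], [[0.4, 0, 0], [0, 0, 0], 5.5], [[0.3, 0, 0], [0, 0, 0], 5.5], [[0.2, 0, 0], [0, 0, 0], 5.5], [[0, 0, 0], [0, 0, 0], 5.5]])

```text
t: 5.03
position: [550.4, 178.3, 53.4]
ee_rot: [0.98, 0.197, 0.0, -0.0]
force: [-0.1, -0.4, -0.9]
finger_gap: 0.587
grasp_force: 0.3
```

```bash
python3 - <<'E'
from h import *
c,s=wcam('w3.png'); print(s['position'],s['force'])
E
```

```text
[550.36516617 178.31153087  53.3999525 ] [-0.09809535 -0.42881345 -0.87589178]
```

View pics/w3.png

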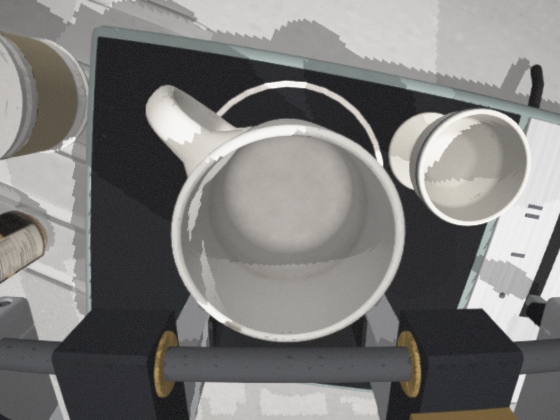

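The mug rim is centred at (288,232). The ring arc shows evenly ahead of it, top at (288,84), right side at (381,160), left at (222,108). The egg cup at (472,165) is untouched.

```bash
python3 - <<'E'
from h import *
c,s=wcam(); f=gap(c,s)
def circ(q):
    A=np.c_[2*q,np.ones(len(q))]; x=np.linalg.lstsq(A,(q**2).sum(1),rcond=None)[0]; return x[:2].round(1),np.sqrt(x[2]+x[:2]@x[:2]).round(1)
print('mug',circ(f([(173,232),(404,232),(288,125),(288,341)],121)))
g=(c['img'].min(2)>150).astype(np.uint8); 
# ring outer edge: first bright px going down per column, over the black surface
pts=[]
for x in range(235,376,10):
    r=np.where(g[75:170,x])[0]
    if len(r): pts.append((x,75+r[0]))
print(pts); print('ring',circ(f(pts,30)))
E
```

```text
mug (array([36.6,  2. ]), np.float64(39.5))
[(235, np.int64(97)), (245, np.int64(91)), (255, np.int64(87)), (265, np.int64(83)), (275, np.int64(81)), (285, np.int64(80)), (295, np.int64(81)), (305, np.int64(82)), (315, np.int64(85)), (325, np.int64(88)), (335, np.int64(93)), (345, np.int64(100)), (355, np.int64(108)), (365, np.int64(120)), (375, np.int64(137))]
ring (array([40.4,  2.2]), np.float64(55.4))
```

The mug stands 4 mm short of the ring centre (tolerance 14 mm) and is laterally exact. I'll nudge it 3 mm, back off, rise, and go to the lever.

Request:
step_arm(rows=[[[0.2, 0, 0], [0, 0, 0], 5.5], [[0.1, 0, 0], [0, 0, 0], 5.5], [[0, 0, 0], [0, 0, 0], 5.5], [[-1.5, 0, 0], [0, 0, 0], 5.5], [[-2.5, 0, 0], [0, 0, 0], 5.5]])

```text
t: 5.55
position: [516.8, 164.5, 53.4]
ee_rot: [0.98, 0.197, 0.001, -0.001]
force: [-0.8, 0.2, -0.0]
finger_gap: 0.584
grasp_force: 0.0
```

Request:
step_arm(rows=[[[0, 0, 0], [0, 0, 0], 5.5], [[0, 0, -3], [0, 0, 0], 5.5], [[0, 0, -3], [0, 0, 0], 5.5], [[0, 0, -3], [0, 0, 0], 5.5], [[0, 0, 0], [0, 0, 0], 5.5]])

```text
t: 5.97
position: [518.3, 164.9, 148.6]
ee_rot: [0.98, 0.197, 0.003, -0.0]
force: [0.8, 0.2, 1.6]
finger_gap: 0.587
grasp_force: 0.0
```

Request:
step_arm(rows=[[[-1.19, 3.94, 0], [0, 0, 0], 0], [[-1.19, 3.94, 0], [0, 0, 0], 0], [[-1.19, 3.94, 0], [0, 0, 0], 0], [[-1.19, 3.94, 0], [0, 0, 0], 0], [[0, 0, 0], [0, 0, 0], 0]])

```text
t: 6.38
position: [533.6, -8.4, 143.1]
ee_rot: [0.981, 0.193, -0.0, 0.001]
force: [0.1, -1.8, -1.0]
finger_gap: 0.264
grasp_force: 0.0
```

Request:
step_arm(rows=[[[0, 0, 0], [0, 0, 5.1], 0], [[0, 0, 0], [0, 0, 5.1], 0], [[0, 0, 0], [0, 0, 0], 0], [[0, 0, 0], [0, 0, 0], 0], [[0, 0, 0], [0, 0, 0], 0]])

```text
t: 6.8
position: [533.0, 0.4, 143.4]
ee_rot: [0.994, 0.111, 0.0, 0.0]
force: [-0.8, 0.8, -0.6]
finger_gap: -0.0
grasp_force: 0.0
```

```bash
python3 - <<'E'
from h import *
c,s=wcam('w4.png'); print(s['position'],s['ee_rot'],s['finger_gap'])
E
```

```text
[5.33015627e+02 3.76562274e-01 1.43437490e+02] [9.93817108e-01 1.11029517e-01 4.79888051e-05 2.13759513e-06] -0.0002332241012240268
```

View pics/w4.png

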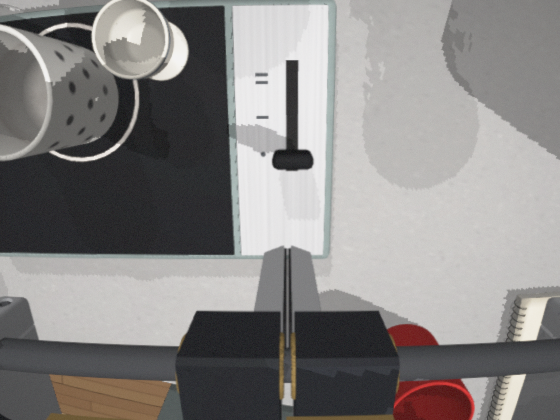

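The lever slot lies exactly along the image column, with the knob top at (293,157) and the shut fingers at (288,250). The mug at left is within the ring, and the egg cup at (130,38) is in place.

```bash
python3 - <<'E'
from h import *
c,s=wcam(); f=gap(c,s)
for n,p,z in(('knob top l,c,r, front, back',[(272,158),(293,158),(314,158),(293,168),(293,150)],75),('slot',[(292,60),(292,170)],30),('dot,1,2',[(263,154),(262,117),(261,78)],30)): print(n,f(p,z).round(1).tolist())
E
```

```text
knob top l,c,r, front, back [[47.1, -8.9], [47.1, 5.9], [47.1, 20.7], [39.9, 5.9], [52.7, 5.9]]
slot [[118.0, 5.6], [30.7, 5.9]]
dot,1,2 [[44.1, -18.2], [74.1, -18.5], [104.5, -18.9]]
```

Request:
step_arm(rows=[[[0, 0.4, 3.1], [0, 0, 0], 0], [[0, 0, 3.1], [0, 0, 0], 0], [[0, 0, 3.1], [0, 0, 0], 0], [[0, 0, 0], [0, 0, 0], 0], [[0.5, 0, 0], [0, 0, 0], 0]])

```text
t: 7.32
position: [537.6, -2.6, 50.0]
ee_rot: [0.994, 0.11, -0.001, -0.0]
force: [0.2, -0.3, 1.5]
finger_gap: 0.006
grasp_force: 0.0
```

Request:
step_arm(rows=[[[0.8, 0, 0], [0, 0, 0], 0], [[0.8, 0, 0], [0, 0, 0], 0], [[0.5, 0, 0], [0, 0, 0], 0], [[0.5, 0, 0], [0, 0, 0], 0], [[0.5, 0, 0], [0, 0, 0], 0]])

```text
t: 7.73
position: [569.3, 3.9, 51.0]
ee_rot: [0.994, 0.109, -0.0, 0.0]
force: [-6.3, -1.4, 4.9]
finger_gap: 0.007
grasp_force: 3.2
```

Request:
step_arm(rows=[[[0.5, 0, 0], [0, 0, 0], 0], [[0.5, 0, 0], [0, 0, 0], 0], [[0.5, 0, 0], [0, 0, 0], 0], [[0.5, 0, 0], [0, 0, 0], 0], [[0.5, 0, 0], [0, 0, 0], 0]])

```text
t: 8.15
position: [594.0, 9.5, 50.6]
ee_rot: [0.994, 0.109, 0.0, -0.0]
force: [-0.6, -0.1, 0.2]
finger_gap: 0.006
grasp_force: 0.7
```

Request:
step_arm(rows=[[[0.5, 0, 0], [0, 0, 0], 0], [[0.5, 0, 0], [0, 0, 0], 0], [[0.5, 0, 0], [0, 0, 0], 0], [[0.5, 0, 0], [0, 0, 0], 0], [[0, 0, 0], [0, 0, 0], 0]])

```text
t: 8.57
position: [614.0, 14.1, 50.5]
ee_rot: [0.994, 0.109, 0.0, -0.0]
force: [-0.2, -0.5, -0.6]
finger_gap: 0.005
grasp_force: 0.0
```

```bash
python3 - <<'E'
from h import *
c,s=wcam('w5.png'); print(s['position'],s['ee_rot'],s['force'])
R=Ro.from_quat(s['ee_rot']).as_matrix(); print('along',(s['position']-np.array([533,.4,143.4]))@R)
E
```

```text
[614.00285232  14.08926285  50.48174533] [ 9.94004714e-01  1.09336119e-01  4.56329107e-04 -1.81475090e-04] [-0.23584237 -0.53143042 -0.57205318]
along [81.95367101  4.26917552 92.99478481]
```

View pics/w5.png

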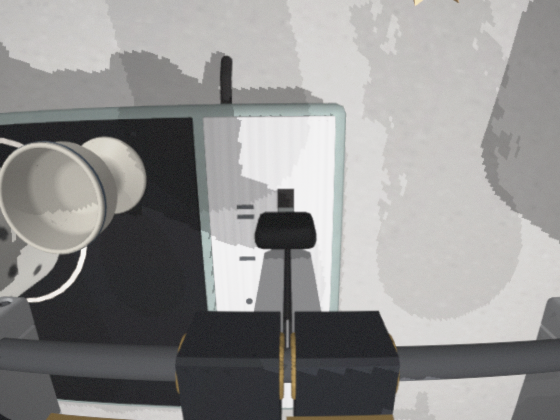

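The knob top is at (286,230), level with the two-bar mark at (245,212), and has moved off the fingers with no contact force. I'll measure before retreating.

```bash
python3 - <<'E'
from h import *
c,s=wcam(); f=gap(c,s)
print('knob c,front,back',f([(286,229),(286,246),(286,214)],75).round(1).tolist(),'marks',f([(249,301),(247,259),(245,212)],30).round(1).tolist())
E
```

```text
knob c,front,back [[27.0, 1.2], [18.5, 1.2], [34.3, 1.2]] marks [[-38.2, -22.9], [-8.6, -23.1], [21.8, -23.3]]
```

Request:
step_arm(rows=[[[-1, 0, 0], [0, 0, 0], 0], [[-2.5, 0, 0], [0, 0, 0], 0], [[-2.5, 0, 0], [0, 0, 0], 0], [[-2.5, 0, 0], [0, 0, 0], 0], [[0, 0, 0], [0, 0, 0], 0]])

```text
t: 9.08
position: [525.9, -6.1, 50.2]
ee_rot: [0.994, 0.109, -0.001, 0.0]
force: [1.0, -1.0, 0.9]
finger_gap: 0.005
grasp_force: 0.0
```

Request:
step_arm(rows=[[[0, 0, -3], [0, 0, 0], 0], [[0, 0, -3], [0, 0, 0], 0], [[-1, 2, -3], [0, 0, 0], 0], [[-1, 2.5, -3], [0, 0, 0], 0], [[-1, 2.5, -3], [0, 0, 0], 0]])

```text
t: 9.5
position: [515.4, -80.0, 202.1]
ee_rot: [0.994, 0.11, 0.0, -0.0]
force: [0.3, 0.3, -0.1]
finger_gap: 0.004
grasp_force: 0.0
```

Request:
step_arm(rows=[[[-1, 3.5, 0], [0, 0, 0], 0], [[-1, 3.5, 0], [0, 0, 0], 0], [[-1, 3.5, 0], [0, 0, 0], 0], [[-1, 3.5, 0], [0, 0, 0], 0], [[-1, 3.5, 0], [0, 0, 0], 0]])

```text
t: 9.92
position: [504.6, -263.2, 200.8]
ee_rot: [0.994, 0.109, 0.0, 0.0]
force: [0.9, 0.2, 1.1]
finger_gap: 0.004
grasp_force: 0.0
```

Request:
step_arm(rows=[[[-1, 3.5, 0], [0, 0, 0], 0], [[-1, 3.5, 0], [0, 0, 0], 0], [[0, 0, 0], [0, 0, 0], 0], [[0, 0, 0], [0, 0, 0], 0], [[0, 0, 0], [0, 0, 0], 0]])

```text
t: 10.33
position: [500.8, -333.4, 200.3]
ee_rot: [0.994, 0.109, 0.0, -0.0]
force: [0.1, -0.6, 0.1]
finger_gap: 0.002
grasp_force: 0.0
```

```bash
python3 - <<'E'
from h import *
t=cam('top','t6.png'); s=status.read_state(); print(s['t'],s['position'],s['force'])
cv2.imwrite('pics/t6c.png',cv2.resize(t['img'][145:260,200:360,::-1],None,fx=5,fy=5,interpolation=cv2.INTER_CUBIC))
E
```

```text
10.3833 [ 501.02107689 -332.83794459  200.495231  ] [-0.01150937  0.186368    0.55880892]
```

View pics/t6c.png

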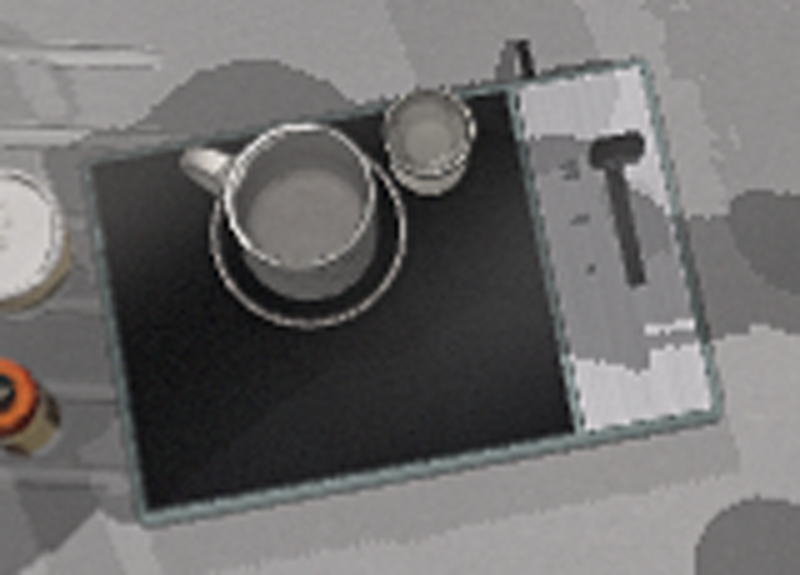

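The top crop shows the mug rim at (300,197) and the ring at (308,230). The knob is at (617,150), at the two-bar end. The egg cup (430,132), tin and spice jar are unmoved. I'll check the numbers once, then hand in.

```bash
python3 - <<'E'
from h import *
c=cam('top'); f=lambda p,z: ray(c,np.array(p,float)/5+[199.6,144.6],z)[0]
m=f((300,197),121);r=f((308,230),30);k=f((617,150),75);k0=f((637,247),75)
d=np.linalg.norm((m-r)[:2]); L=np.linalg.norm(k-k0); print('mug-ring',(m-r)[:2],d,'lever travel',L)
if d<11 and L>52: bot.sign_off(); print('signed')
E
```

```text
mug-ring [-3.59214056 -0.80883059] 3.682075598582425 lever travel 56.681509500895366
the job is handed in; nothing more can be done
signed
```

The mug stands inside the ring, about 4 mm off centre by the last top view. The lever rests at the second stop (about 57 mm of travel measured from pixels). The egg cup, tin and spice jar looked unmoved, and I handed the job in at about 10 s.

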